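Reset the tripped over-temperature cut-out of a dry-block heater

TASK

The dry-block heater's over-temperature cut-out has tripped: take the small flat-blade screwdriver out of the tool stand, lever up the heater's service cover with its blade at the notch (not with the gripper) and swing the cover up until it stands open, then reach the blade down through the hole that was under the cover and press the recessed reset button right down. Finish while holding: the program ends with the screwdriver still gripped and keeping the button down. Leave everything else on the bench as it stands.

Things in the scene. Friction and masses are not known exactly. Their poses are not given: they have to be found in the camera images.
- heater: white dry-block heater fixed to the bench, 220 mm deep (x) x 270 mm wide (y), flat top deck 90 mm above the bench. Origin: centre of its underside; x points from its sloping front panel (display and keys) to its back, y to its left, z up. On the left of the deck an aluminium block with tubes, reaching up to 110 mm above the bench; on the right the service cover.
- cover (a joint): angle of the flat grey service cover about its hinge, rad: 0 shut, flush with the deck; 1.57 standing upright; stop at 1.9. The cover is 50 mm long (heater x), 44 mm wide, 4 mm thick, hinged along its back edge; the free edge faces the heater's front. A friction hinge (0.05 N m, about 1 N at the free edge) keeps it at whatever angle it is left.
- cover_hinge (a point): middle of the cover's hinge line, 88 mm above the bench; the line runs along heater y. Fixed to the heater.
- cover_edge (a point): middle of the cover's free edge, on its underside; moves with the cover. Shut, it lies 50 mm in front of the hinge and 4 mm below the deck; the edge overhangs the pry notch by 8.5 mm.
- notch (a point): centre of the mouth of the pry notch, at deck level: a recess in front of the cover's free edge, 20 mm long (10 mm to its front wall, 10 mm to that edge), 32 mm wide, 16 mm deep, running on under the edge. A blade leaning 25 to 45 degrees, handle towards the heater's front, goes down till its tip is below and behind the edge; raised, it lifts the cover. Fixed to the heater.
- reset_hole (a point): centre of the round reset hole, 11 mm across, at the upper face (80 mm above the bench, 10 mm below the deck) of the 6 mm thick aluminium plate that lies hidden under the shut cover, 20 mm in front of the hinge line. The hole is vertical. Fixed to the heater.
- reset (a joint): travel of the reset button, m: 0 out, 0.005 fully down (hard stop). Sprung: it starts to move at 1.5 N and needs 4.5 N to go fully down; springs back when let go.
- reset_top (a point): centre of the flat top of the black reset button, 13 mm across, straight below the hole and 12 mm below the plate's upper face when out; moves down with the button.
- stand: white plastic tool stand fixed to the bench, 160 mm long (its x) x 56 mm wide (its y) x 95 mm high, with three vertical 9 mm holes in a row along its x axis, at -45, 0 and +45 mm from its middle. Origin: centre of its underside. One hole holds the screwdriver, the others the spatula and the inoculating loop.
- driver: small flat-blade screwdriver, 155 mm long, 45 g, standing upright in the stand, blade down. Origin at the blade tip; z runs from the tip along the shank to the handle, y along the blade's width. Blade 5 mm wide, 1.8 mm thick for the first 14 mm; then a round 5 mm shank; square black handle 16 x 16 mm (sides along x and y) from 85 to 155 mm above the tip. The handle's lower end rests on the stand's top, so the handle stands 95 to 165 mm above the bench.
- driver_tip (a point): centre of the screwdriver's blade tip (same point as the origin of driver).
- spatula: steel lab spatula standing in another hole of the stand: round rod 7.6 mm thick, flat blade 12 mm wide on top, 152 mm long. Origin: centre of its underside. To be left alone.
- loop: inoculating loop standing in another hole of the stand: round aluminium holder 7.6 mm thick, 115 mm long, thin wire loop on top. Origin: centre of its underside. To be left alone.
- dishes: two stacked clear Petri dishes, 90 mm across, 31 mm high. Origin: centre of its underside. To be left alone.
- marker: capped marker pen lying flat, 130 mm long, 13 mm thick. Origin: at bench level, 65 mm from the pen's plain end. To be left alone.
- lamp: glass spirit lamp, 72 mm across, 74 mm high. Origin: centre of its underside. To be left alone.
- bottle: capped clear bottle, 72 mm across, 190 mm high. Origin: centre of its underside. To be left alone.
- flask: stoppered conical flask, 80 mm across, 126 mm high. Origin: centre of its underside. To be left alone.
- tipbox: closed box of pipette tips, 85 x 120 x 75 mm. Origin: centre of its underside. To be left alone.
- jug: clear plastic jug, 104 mm across, 130 mm high, handle at one side. Origin: centre of its underside. To be left alone.

How it is judged:
By the outcome, as a careful person would: the job done as asked, in the order asked, and still so for the second after the job is handed in, while the arm keeps its last pose, push and grip.
It also fails if it takes over 51 s, if anything falls off the work surface, if the arm or the gripper's body presses on something with over 40 N, if the wrist force passes 120 N, or if a joint passes its speed limit or range.

ROBOT

A 7-joint arm with a two-finger parallel gripper is mounted at the origin on the work surface. World frame = base frame: x ahead of the robot, y to its left, z up, the work surface at z = 0. Lengths are in m, angles in rad, forces in N, time in s.
With the tool pointing down it reaches from about 0.425 to 0.95 m from the base axis. Payload 4.7 kg.
Tool frame: the origin (TCP) lies between the finger pads; the fingertips stand 25 mm ahead of it and the grasp point (between the pads) lies 6 mm ahead of it; x points along the fingers, z is the direction in which the jaws open and shut, and the axes are right-handed (so a half turn about x gives the same grasp; the last joint's range is limited). The gripper opens to 85 mm and grips with 20 to 120 N. Pads are 22 mm wide; open, the fingers measure 114 mm over their backs; the gripper's body (76 mm by 85 mm) begins 54 mm behind the grasp point. The pads swing forward as they close: fully open they stand 13 mm farther back than shut.
Start: joints at [-1.315, 0.469, -0.049, 1.532, 0.024, 1.141, -0.082], TCP at [0.19, 0.648, 0.256] pointing down, gripper open.
Joint ranges: [-2.59, 2.59], [-0.33, 1.99], [-1.39, 1.29], [0.1, 2.45], [-1.04, 4.18], [0.21, 1.99], [-2.66, 2.66]. Speed limits (rad/s): [2.57, 2.57, 3.14, 3.14, 3.14, 3.14, 3.14].

INTERFACE

Orientations are given as a 3x3 rotation matrix whose columns are the frame's x, y, z axes.
In Python, from rig import * gives the robot as it stands. Calls block until the motion is done:
- movep(position, orientation): joint-space move of the TCP to a pose.
- move_l(position, attitude=None, feed=0.15, until_force=None): straight line of the TCP; attitude=None keeps the orientation; feed is the mean speed in m/s. With until_force (N) it stops when the force on the tool has changed by that much, and returns True; else False.
- move_joints(angles): joint-space move.
- command_gripper(opening, newtons=None): finger opening in m; newtons is the grip in N (None keeps the last); returns when the fingers have stopped.
- sleep(seconds).
- inverse_kinematics(position, orientation): joint angles nearest the present ones, or None.
- sense(): the state.
- camera(name): name is "scene" or "top"; returns (picture, depth): 384x512x3 uint8, red, green, blue; 384x512 float32, m along the optical axis (not along the pixel's ray), 0 where there is no reading.
- camera_params(name): a dict with "K" (3x3 intrinsics, pixels), "position" and "rotation" of the camera in the world. Camera axes: x right, y down, z forward; pixel columns grow to the right and rows downward; lengths in m; the calibration is good to about 2 mm. A picture is of the moment at which its call begins. camera_params takes no time and is no camera call.
A pose or a line that the arm cannot do raises Unreachable and nothing moves.
- finish_job(): hands the job in, once; it reports no verdict.
The state is a dict: "time_s": time; "joint_pos": joint angles; "qd": joint speeds; "joint_efforts": joint torques, N m; "position": TCP position; "tcp_rot": TCP orientation; "wrist_force": force on the tool from outside, world axes, zero at the start; "ft_torque": the same for the moment, N m; "finger_gap": finger opening in m.
Only numpy, scipy, OpenCV 4.12 (cv2) and the standard library are available. Lean on these libraries where they do the work, as an engineer would, in place of code of your own. Each camera call takes 0.05 s, during which the arm holds its last target.

## Working session

There is one attempt and no reset: what is moved stays moved. The work goes in short steps, each a Python script; the robot and the scene stay as the last script left them, time stands still between calls to the robot, and variables do not carry over. Pictures are saved under pics/ and viewed, and the job is handed in when it is done.

```bash
ls; mkdir -p pics; python3 - <<'E'
from rig import *
import cv2,numpy as np
for n in("scene","top"):
    p,d=camera(n);cv2.imwrite(f"pics/{n}0.png",p[:,:,::-1]);np.save(f"pics/{n}0d.npy",d);np.save(f"pics/{n}0p.npy",p)
    c=camera_params(n);print(n,c)
s=sense();print(s)
E
```

```text
pics
scene {'K': array([[462.62382855,   0.        , 255.54399368],
       [  0.        , 462.62382855, 191.10525315],
       [  0.        ,   0.        ,   1.        ]]), 'position': array([0.9820168 , 0.57807176, 1.1255715 ]), 'rotation': array([[-0.77268578,  0.51760564, -0.36747938],
       [ 0.63478683,  0.6314476 , -0.44533089],
       [ 0.00153819, -0.57737192, -0.81647982]])}
top {'K': array([[437.85324252,   0.        , 258.10612199],
       [  0.        , 437.85324252, 185.83454181],
       [  0.        ,   0.        ,   1.        ]]), 'position': array([0.45167894, 0.01145517, 1.40236601]), 'rotation': array([[ 0.02816983, -0.99799047,  0.05675808],
       [-0.99960219, -0.02804542,  0.00298745],
       [-0.00138964, -0.05681966, -0.99838349]])}
{'time_s': 0.1, 'joint_pos': array([-1.31487639,  0.46936287, -0.04860836,  1.53356197,  0.02409215,
        1.14101688, -0.08231617]), 'qd': array([-0.0002784 , -0.00194774,  0.00156009, -0.00281094,  0.00139766,
       -0.00044767, -0.00150231]), 'joint_efforts': array([ 1.50201020e-03, -5.11518860e+01, -4.64797276e-02, -2.38390338e+01,
        1.08093207e-02,  4.40119766e-03,  7.52427933e-07]), 'position': array([0.18950543, 0.6473517 , 0.25537025]), 'tcp_rot': array([[-4.48702308e-04, -9.59718248e-01,  2.80963846e-01],
       [-1.70583299e-03,  2.80964200e-01,  9.59716734e-01],
       [-9.99998444e-01, -4.86502826e-05, -1.76318833e-03]]), 'wrist_force': array([-0.04628961, -0.52782501,  0.16247579]), 'ft_torque': array([ 0.03602195,  0.00788484, -0.00715883]), 'finger_gap': 0.0859377744243132}
```

View pics/scene0.png

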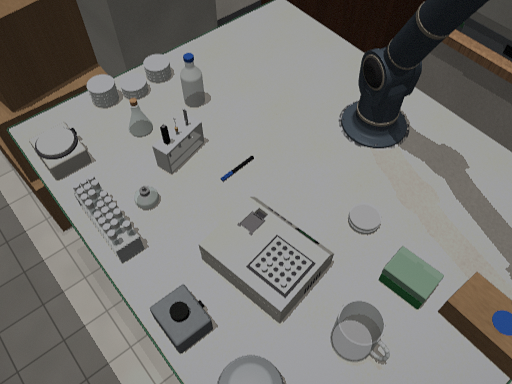

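View pics/top0.png

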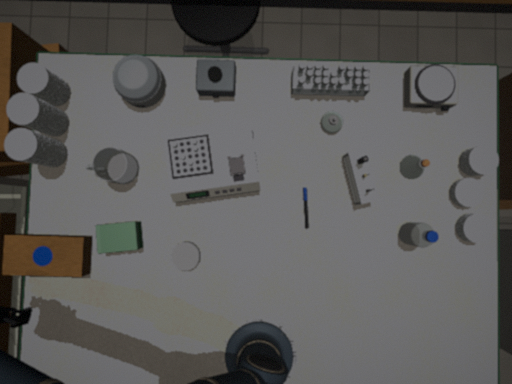

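The scene view shows the heater around (265,255) with the cover at about (253,222). The stand is at about (180,145), and the black-handled driver is its leftmost tool, at (166,133). In the top view the cover is at (237,165), the stand at (357,180) and the driver handle at (363,160). I'll zoom in on both.

```bash
python3 - <<'E'
import cv2,numpy as np
a=np.load("pics/top0p.npy")[:,:,::-1];b=np.load("pics/scene0p.npy")[:,:,::-1]
z=lambda i,x,y,w,h,s:cv2.resize(np.ascontiguousarray(i[y:y+h,x:x+w]),None,fx=s,fy=s,interpolation=cv2.INTER_CUBIC)
cv2.imwrite("pics/z1.png",cv2.convertScaleAbs(z(a,160,120,110,90,7),alpha=1.4));cv2.imwrite("pics/z2.png",cv2.convertScaleAbs(z(a,330,140,60,75,8),alpha=1.4))
cv2.imwrite("pics/z3.png",cv2.convertScaleAbs(z(b,195,190,145,130,5),alpha=1.3));cv2.imwrite("pics/z4.png",cv2.convertScaleAbs(z(b,145,95,70,80,7),alpha=1.3))
E
```

```text
(no output)
```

View pics/z1.png

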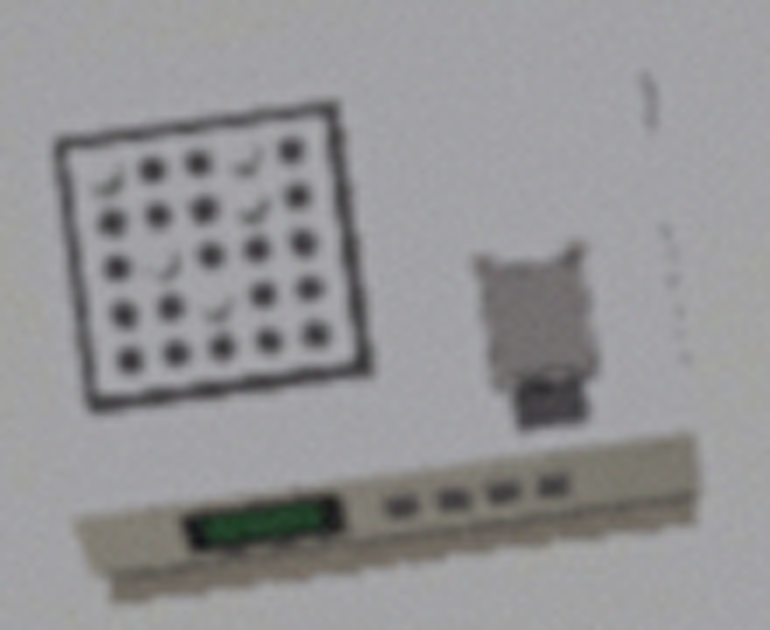

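View pics/z2.png

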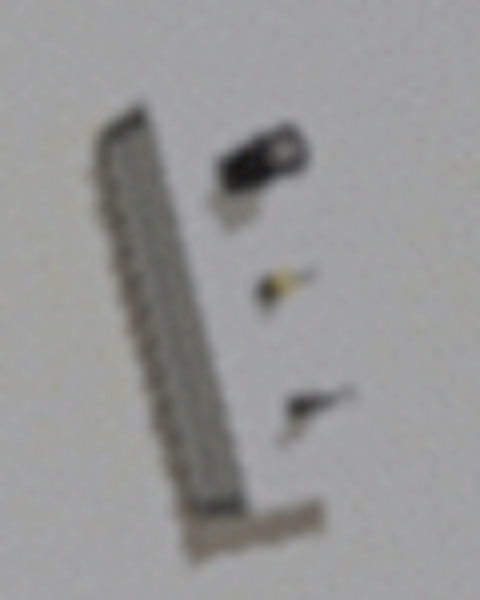

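View pics/z3.png

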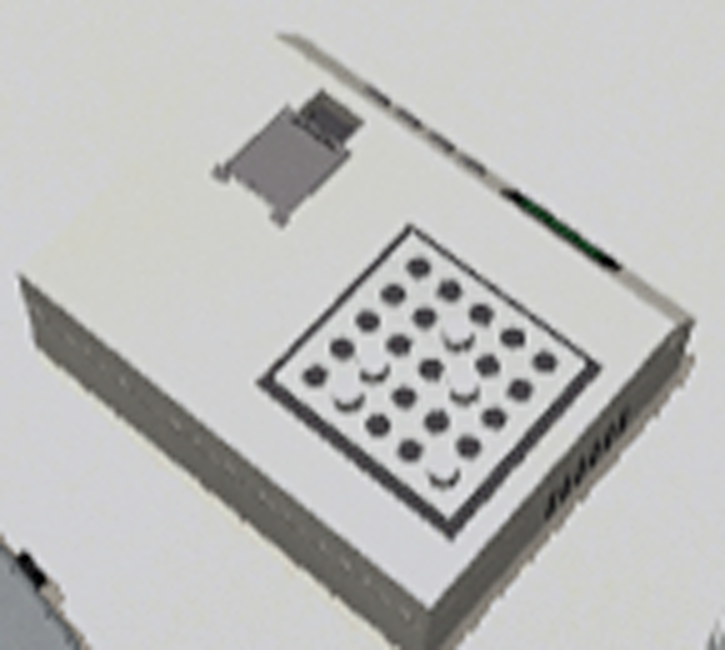

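View pics/z4.png

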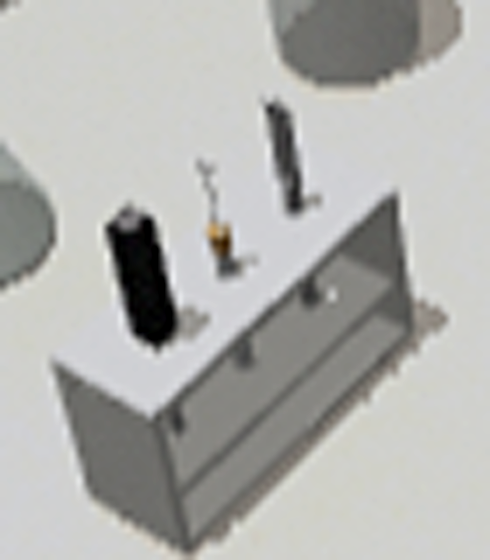

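```bash
cat > h.py <<'E'
import numpy as np,cv2
C={"scene":dict(K=np.array([[462.62382855,0,255.54399368],[0,462.62382855,191.10525315],[0,0,1]]),p=np.array([0.9820168,0.57807176,1.1255715]),R=np.array([[-0.77268578,0.51760564,-0.36747938],[0.63478683,0.6314476,-0.44533089],[0.00153819,-0.57737192,-0.81647982]])),
"top":dict(K=np.array([[437.85324252,0,258.10612199],[0,437.85324252,185.83454181],[0,0,1]]),p=np.array([0.45167894,0.01145517,1.40236601]),R=np.array([[0.02816983,-0.99799047,0.05675808],[-0.99960219,-0.02804542,0.00298745],[-0.00138964,-0.05681966,-0.99838349]]))}
def ray(n,uv):
    c=C[n];uv=np.atleast_2d(uv);d=np.c_[uv,np.ones(len(uv))]@np.linalg.inv(c["K"]).T@c["R"].T
    return c["p"],d
def onz(n,uv,z):
    p,d=ray(n,uv);return p+d*((z-p[2])/d[:,2:3])
def proj(n,X):
    c=C[n];q=(np.atleast_2d(X)-c["p"])@c["R"]@c["K"].T;return q[:,:2]/q[:,2:]
def rectify(n,img,z,x0,x1,y0,y1,s=2000):
    # metric ortho view of plane z: col ~ -y, row ~ -x
    P=np.array([[x1,y1,z],[x1,y0,z],[x0,y0,z],[x0,y1,z]]);w,h=(y1-y0)*s,(x1-x0)*s
    H=cv2.getPerspectiveTransform(proj(n,P).astype(np.float32),np.float32([[0,0],[w,0],[w,h],[0,h]]))
    return cv2.warpPerspective(img,H,(int(w),int(h)),flags=cv2.INTER_CUBIC)
E
python3 - <<'E'
from h import *
for n,box in(("top",(160,120,110,90)),("scene",(195,190,145,130))):
    p=np.load(f"pics/{n}0p.npy");d=np.load(f"pics/{n}0d.npy")
    x0,y0,w,h=box;g=cv2.cvtColor(p,cv2.COLOR_RGB2GRAY)[y0:y0+h,x0:x0+w]
    s=8;G=cv2.GaussianBlur(cv2.resize(g,None,fx=s,fy=s,interpolation=cv2.INTER_CUBIC),(0,0),4)
    print(n,np.percentile(G,[5,20,50,80]))
    def px(c):return (c.reshape(-1,2)+.5)/s-.5+[x0,y0]
    deck=np.median(g)
    for f in(.85,.55):
        m=(G<deck*f).astype(np.uint8)
        cs,_=cv2.findContours(m,0,2)
        for c in cs:
            if cv2.contourArea(c)<40*s*s:continue
            W=onz(n,px(c),.09)[:,:2]
            r=cv2.minAreaRect((W*1000).astype(np.float32));print(f,np.round(r[0],1),np.round(r[1],1),round(r[2],1))
E
```

```text
top [ 68.  90. 115. 116.]
0.85 [498.1 142.5] [ 40.8 266.6] 9.5
0.85 [578.   80.9] [79.3 49. ] 9.8
0.85 [609.6 223. ] [124.2 128.3] 9.4
0.55 [493.6 196.8] [23.5 70.9] 10.1
0.55 [552.9  76.7] [21.8 28. ] 5.3
scene [ 73. 130. 160. 160.]
0.85 [820.6 193.3] [58.9 41.4] 54.9
0.85 [609.1 223.6] [123.2 127.1] 9.6
0.85 [578.7  81.1] [80.  51.6] 10.1
0.85 [619.  177.6] [232.3 289.7] 9.4
0.55 [672.3 233.7] [177.4 336. ] 46.8
0.55 [609.5 223.7] [118.6 123.5] 9.8
0.55 [502.8 204.2] [ 7.6 74.4] 9.8
0.55 [554.6  77.7] [26.1 32.9] 10.4
```

```bash
python3 - <<'E'
from h import *
th=np.radians(9.6);ex=np.array([np.cos(th),np.sin(th)]);ey=np.array([-ex[1],ex[0]]);O=np.array([.5785,.081])
ims=[]
for n in("top","scene"):
    p=np.load(f"pics/{n}0p.npy")[:,:,::-1]
    S=np.arange(.06,-.06,-.0002);T=np.arange(.05,-.05,-.0002)
    ss,tt=np.meshgrid(S,T,indexing="ij")
    XY=O+ss[...,None]*ex+tt[...,None]*ey
    uv=proj(n,np.c_[XY.reshape(-1,2),np.full(ss.size,.09)]).astype(np.float32).reshape(ss.shape+(2,))
    r=cv2.remap(p,uv[...,0],uv[...,1],cv2.INTER_CUBIC);ims.append(r)
    g=cv2.cvtColor(r,cv2.COLOR_BGR2GRAY).astype(float)
    a=g[:,190:310].mean(1)[::10];print(n,"x profile (mm:grey)",[(int(round(s*1000)),int(v)) for s,v in zip(S[::10],a)])
    for lab,lo,hi in(("cover",-.005,.02),("notch",-.038,-.025)):
        k=(S>lo)&(S<hi);a=g[k].mean(0)[::10];print(lab,[(int(round(s*1000)),int(v)) for s,v in zip(T[::10],a)])
cv2.imwrite("pics/rect.png",cv2.resize(np.hstack(ims),None,fx=.8,fy=.8))
E
```

```text
top x profile (mm:grey) [(60, 115), (58, 115), (56, 115), (54, 115), (52, 115), (50, 115), (48, 115), (46, 116), (44, 116), (42, 116), (40, 116), (38, 116), (36, 110), (34, 97), (32, 85), (30, 78), (28, 77), (26, 78), (24, 79), (22, 79), (20, 79), (18, 79), (16, 79), (14, 79), (12, 79), (10, 79), (8, 79), (6, 79), (4, 80), (2, 80), (0, 79), (-2, 79), (-4, 80), (-6, 79), (-8, 79), (-10, 78), (-12, 72), (-14, 67), (-16, 63), (-18, 55), (-20, 45), (-22, 41), (-24, 44), (-26, 47), (-28, 48), (-30, 48), (-32, 47), (-34, 49), (-36, 59), (-38, 80), (-40, 101), (-42, 114), (-44, 117), (-46, 114), (-48, 103), (-50, 94), (-52, 88), (-54, 85), (-56, 82), (-58, 77)]
cover [(50, 115), (48, 115), (46, 115), (44, 115), (42, 115), (40, 115), (38, 115), (36, 115), (34, 115), (32, 116), (30, 117), (28, 116), (26, 110), (24, 101), (22, 88), (20, 80), (18, 78), (16, 78), (14, 79), (12, 79), (10, 79), (8, 79), (6, 79), (4, 79), (2, 79), (0, 80), (-2, 80), (-4, 79), (-6, 79), (-8, 79), (-10, 79), (-12, 79), (-14, 79), (-16, 79), (-18, 81), (-20, 86), (-22, 94), (-24, 103), (-26, 112), (-28, 116), (-30, 11
[... 1745 characters left out ...]
(-26, 163), (-28, 161), (-30, 160), (-32, 159), (-34, 159), (-36, 160), (-38, 160), (-40, 160), (-42, 160), (-44, 160), (-46, 160), (-48, 159)]
notch [(50, 160), (48, 159), (46, 159), (44, 159), (42, 159), (40, 160), (38, 160), (36, 159), (34, 159), (32, 159), (30, 159), (28, 159), (26, 159), (24, 159), (22, 161), (20, 164), (18, 154), (16, 107), (14, 67), (12, 63), (10, 67), (8, 69), (6, 67), (4, 67), (2, 67), (0, 66), (-2, 69), (-4, 67), (-6, 68), (-8, 66), (-10, 65), (-12, 62), (-14, 85), (-16, 136), (-18, 162), (-20, 163), (-22, 160), (-24, 159), (-26, 159), (-28, 160), (-30, 160), (-32, 160), (-34, 160), (-36, 160), (-38, 160), (-40, 159), (-42, 160), (-44, 159), (-46, 159), (-48, 160)]
```

View pics/rect.png

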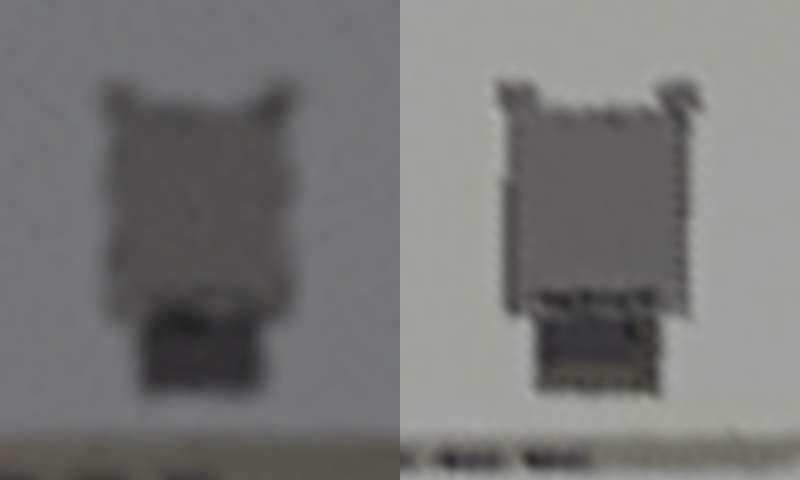

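```bash
python3 - <<'E'
from h import *
for n,box in(("top",(330,140,60,75)),("scene",(145,95,70,80))):
    p=np.load(f"pics/{n}0p.npy");x0,y0,w,h=box;s=8
    g=cv2.cvtColor(p,cv2.COLOR_RGB2GRAY)[y0:y0+h,x0:x0+w]
    G=cv2.GaussianBlur(cv2.resize(g,None,fx=s,fy=s,interpolation=cv2.INTER_CUBIC),(0,0),3)
    m=(G<50).astype(np.uint8);cs,_=cv2.findContours(m,0,2)
    for c in cs:
        if cv2.contourArea(c)<5*s*s:continue
        q=(c.reshape(-1,2)+.5)/s-.5+[x0,y0];r=cv2.minAreaRect(q.astype(np.float32))
        b=cv2.boxPoints(r);print(n,"rect px",np.round(r[0],2),np.round(r[1],2),round(r[2],1),"area",cv2.contourArea(c)/s/s)
        # axis ends
        v=[b[1]-b[0],b[2]-b[1]];L=v[0] if np.hypot(*v[0])>np.hypot(*v[1]) else v[1]
        for e in(np.array(r[0])-L/2,np.array(r[0])+L/2,np.array(r[0])):print("  ",np.round(e,1),"z.095",onz(n,e,.095)[0,:2].round(4),"z.13",onz(n,e,.13)[0,:2].round(4),"z.165",onz(n,e,.165)[0,:2].round(4))
    # rectified stand top
    r=rectify(n,p[:,:,::-1],.095,.42,.62,-.38,-.18,3000);cv2.imwrite(f"pics/st_{n}.png",r)
E
```

```text
top rect px [360.75 160.54] [4.71 7.24] 61.6 area 28.2265625
   [357.6 162.3] z.095 [ 0.6052 -0.2808] z.13 [ 0.6011 -0.273 ] z.165 [ 0.5969 -0.2652]
   [363.9 158.8] z.095 [ 0.6161 -0.2997] z.13 [ 0.6117 -0.2914] z.165 [ 0.6073 -0.2831]
   [360.8 160.5] z.095 [ 0.6106 -0.2903] z.13 [ 0.6064 -0.2822] z.165 [ 0.6021 -0.2741]
scene rect px [165.15 134.94] [18.14  6.37] 76.5 area 99.71875
   [163.  126.1] z.095 [ 0.5819 -0.3478] z.13 [ 0.5954 -0.3164] z.165 [ 0.609  -0.2849]
   [167.3 143.8] z.095 [ 0.6107 -0.2803] z.13 [ 0.6233 -0.2511] z.165 [ 0.6359 -0.222 ]
   [165.2 134.9] z.095 [ 0.5965 -0.3136] z.13 [ 0.6096 -0.2833] z.165 [ 0.6227 -0.253 ]
scene rect px [185.13 114.93] [8.15 1.52] 84.6 area 7.484375
   [184.7 110.9] z.095 [ 0.4945 -0.3596] z.13 [ 0.511  -0.3277] z.165 [ 0.5276 -0.2959]
   [185.5 119. ] z.095 [ 0.5123 -0.3293] z.13 [ 0.5283 -0.2985] z.165 [ 0.5442 -0.2677]
   [185.1 114.9] z.095 [ 0.5035 -0.3444] z.13 [ 0.5197 -0.313 ] z.165 [ 0.536  -0.2817]
```

View pics/st_top.png

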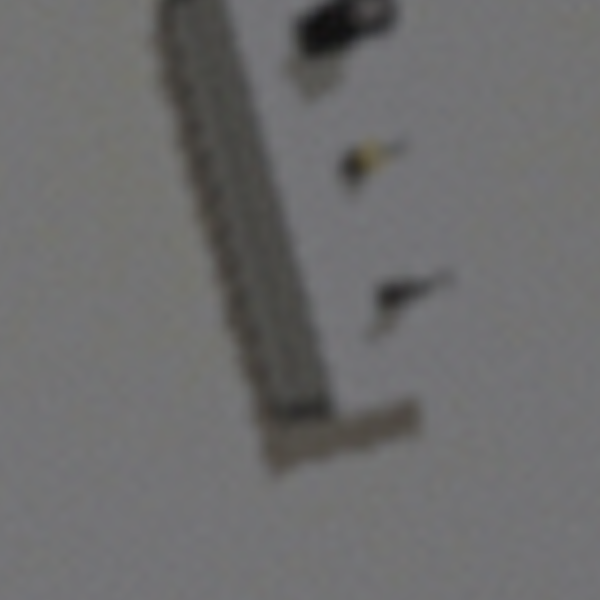

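View pics/st_scene.png

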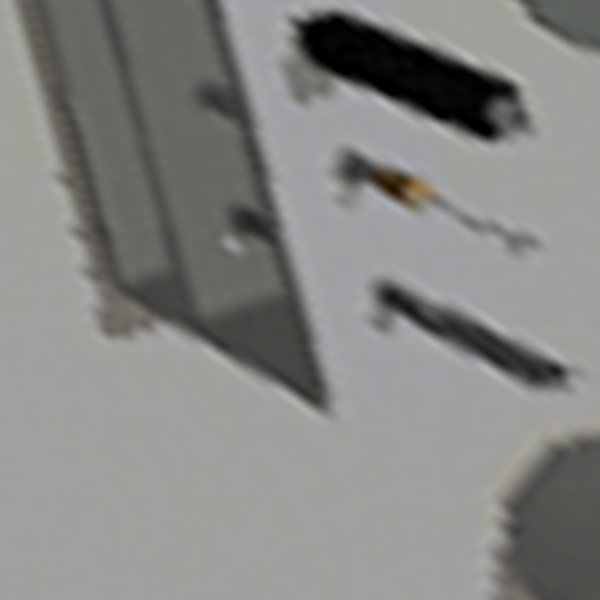

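```bash
python3 - <<'E'
from h import *
p=np.load("pics/scene0p.npy");g=cv2.cvtColor(p,cv2.COLOR_RGB2GRAY).astype(np.float32)
ex=np.array([np.cos(np.radians(14.7)),np.sin(np.radians(14.7))])
P=np.array([.6085,-.285])
for z in(.105,.115,.125,.135,.145,.155):
    c=proj("scene",np.r_[P,z])[0];c2=proj("scene",np.r_[P,z+.01])[0]
    a=(c2-c)/np.hypot(*(c2-c));nrm=np.array([-a[1],a[0]])
    k=np.arange(-8,8.01,.25);q=(c+k[:,None]*nrm).astype(np.float32)
    v=cv2.remap(g,q[:,0][None],q[:,1][None],cv2.INTER_LINEAR)[0]
    h=85;i=np.where(v<h)[0];D=((np.r_[P,z]-C["scene"]["p"])@C["scene"]["R"])[2]
    print(z,"px",k[i[0]],k[i[-1]],"width mm",(k[i[-1]]-k[i[0]]+.25)*D/462.6*1000,"minv",v.min(),"centre off mm",(k[i[-1]]+k[i[0]])/2*D/.4626)
z=lambda i,x,y,w,h,s:cv2.resize(np.ascontiguousarray(i[y:y+h,x:x+w]),None,fx=s,fy=s,interpolation=cv2.INTER_LANCZOS4)
t=np.load("pics/top0p.npy")
cv2.imwrite("pics/z5.png",np.hstack([cv2.convertScaleAbs(z(p,150,118,30,34,13)[:,:,::-1],alpha=2.5),cv2.convertScaleAbs(z(t,347,148,30,34,13)[:,:,::-1],alpha=2.5)]))
d=np.load("pics/scene0d.npy");print(d[120:150,158:174].round(3)[::3])
E
```

```text
0.105 px -3.25 3.25 width mm 19.769770501683567 minv 0.26953125 centre off mm 0.0
0.115 px -3.5 3.25 width mm 20.3784356130732 minv 1.6171875 centre off mm -0.3639006359477357
0.125 px -3.5 3.0 width mm 19.53149818067189 minv 0.15625 centre off mm -0.7233888215063663
0.135 px -3.5 3.0 width mm 19.41236202016605 minv 0.9199219 centre off mm -0.7189763711172612
0.145 px -3.5 3.25 width mm 20.007789780388375 minv 0.0 centre off mm -0.3572819603640781
0.155 px -3.5 3.0 width mm 19.174089699154383 minv 0.25 centre off mm -0.7101514703390511
[[1.54  1.548 1.548 1.546 1.55  1.544 1.549 1.549 1.543 1.545 1.548 1.548
  1.547 1.55  1.549 1.542]
 [1.54  1.544 1.534 1.545 1.54  1.544 1.538 1.54  1.536 1.546 1.538 1.536
  1.541 1.541 1.544 1.539]
 [1.53  1.53  1.527 1.31  1.307 1.302 1.307 1.314 1.313 1.534 1.527 1.537
  1.524 1.527 1.534 1.523]
 [1.523 1.527 1.315 1.306 1.306 1.306 1.307 1.308 1.311 1.315 1.523 1.524
  1.529 1.393 1.397 1.4  ]
 [1.512 1.515 1.519 1.319 1.316 1.316 1.316 1.315 1.318 1.324 1.385 1.392
  1.387 1.389 1.389 1.39 ]
 [1.506 1.511 1.512 1.508 1.328 1.322 1.323 1.315 1.324 1.329 1.335 1.384
  1.38  1.381 1.39  1.383]
 [1.505 1.502 1.502 1.368 1.376 1.34  1.334 1.331 1.332 1.337 1.344 1.351
  1.371 1.378 1.378 1.374]
 [1.369 1.37  1.373 1.372 1.363 1.354 1.35  1.339 1.34  1.343 1.353 1.358
  1.369 1.367 1.366 1.362]
 [1.361 1.364 1.363 1.362 1.36  1.362 1.363 1.358 1.358 1.354 1.357 1.366
  1.367 1.361 1.364 1.36 ]
 [1.352 1.353 1.357 1.355 1.357 1.358 1.352 1.357 1.355 1.354 1.347 1.353
  1.356 1.354 1.357 1.353]]
```

View pics/z5.png

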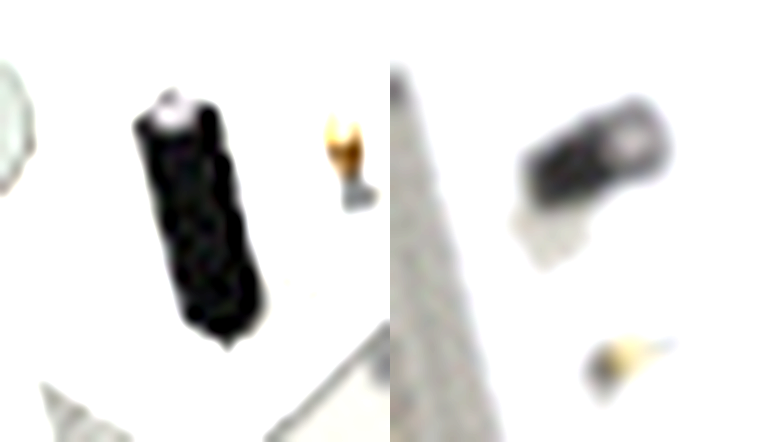

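```bash
python3 - <<'E'
from h import *
p=np.load("pics/scene0p.npy");g=cv2.cvtColor(p,cv2.COLOR_RGB2GRAY);d=np.load("pics/scene0d.npy")
v,u=np.mgrid[118:150,155:178];u=u.ravel();v=v.ravel()
o,r=ray("scene",np.c_[u,v]);X=o+r*d[v,u][:,None]
k=(g[v,u]<25)&(X[:,2]>.1)&(X[:,2]<.16);X=X[k];print(k.sum(),X.mean(0))
w=np.array([-.374,-.863]);w/=np.hypot(*w);n=np.array([-w[1],w[0]])
q=(X[:,:2]-[.6085,-.285]);a=q@n;b=q@w
for l in np.arange(-.012,.012,.003):
    s=(a>=l)&(a<l+.003)
    if s.sum():print(round(l+.0015,4),s.sum(),(b[s].mean()*1000).round(1),(b[s].std()/s.sum()**.5*1000).round(1))
E
```

```text
87 [ 0.61134149 -0.27891434  0.13253132]
-0.0075 11 -3.0 0.6
-0.0045 16 -4.8 0.7
-0.0015 16 -9.0 0.4
0.0015 16 -9.6 0.7
0.0045 14 -7.9 0.6
0.0075 14 -4.8 0.5
```

```bash
cat >> h.py <<'E'
TH=np.radians(9.6);EX=np.array([np.cos(TH),np.sin(TH),0]);EY=np.array([-EX[1],EX[0],0]);EZ=np.array([0,0,1.])
O=np.array([.5785,.081,0])+.0005*EY
def H(s,t,z): return O+s*EX+t*EY+z*EZ   # hinge s=.032, edge -.018, notch -.028, hole .012
ST=np.radians(14.7);SX=np.array([np.cos(ST),np.sin(ST),0]);SY=np.array([-SX[1],SX[0],0])
def R(x,z): return np.c_[x,np.cross(z,x),z]
def lean(th,jaw,sg): # tool x for driver leaning th, handle to heater front
    x=np.sin(th)*EX-np.cos(th)*EZ
    z=EY if jaw=='y' else np.cross(x,EY)
    return R(x,sg*z)
E
python3 - <<'E'
from h import *
from rig import *
D=.124 # tip to TCP along driver
P=np.array([.6085,-.285,0])
for sg in(1,-1):
    print("grasp",sg,inverse_kinematics(P+[0,0,.134],R(-EZ,sg*SY)))
for jaw in "yx":
  for sg in(1,-1):
    for th,tip in((40,H(-.013,0,.077)),(40,H(.032,0,.13)),(0,H(.012,0,.063))):
        M=lean(np.radians(th),jaw,sg);q=inverse_kinematics(tip-D*M[:,0],M);print(jaw,sg,th,None if q is None else np.round(q,2))
E
```

```text
grasp 1 [-0.06189437  0.65905549  0.65700323  1.68401041 -0.47305958  0.96295188
  2.59742225]
grasp -1 [-0.26745792  0.82414211  1.04892287  1.69549024 -0.79161069  1.10681078
 -0.28801835]
y 1 40 None
y 1 40 [ 0.84  0.25 -1.18  2.29  1.45  0.28  0.15]
y 1 0 [-0.39  0.41  0.23  1.81 -0.12  0.93  1.63]
y -1 40 None
y -1 40 None
y -1 0 [-0.71  0.47  0.68  1.83 -0.36  0.96 -1.28]
x 1 40 None
x 1 40 [ 0.84  0.25 -1.18  2.29  1.45  0.28 -1.42]
x 1 0 [-0.59  0.44  0.5   1.82 -0.25  0.94  0.19]
x -1 40 None
x -1 40 [ 0.84  0.25 -1.18  2.29  1.45  0.28  1.72]
x -1 0 [-0.96  0.65  1.11  1.84 -0.66  1.08 -2.57]
```

```bash
python3 - <<'E'
from h import *
from rig import *
for D in(.118,.124,.134):
 for jaw in "yx":
  for sg in(1,-1):
    o=[]
    for th in(20,25,28,30,32,35,38):
        M=lean(np.radians(th),jaw,sg)
        r=''
        for s,z in((-.018,.095),(-.013,.077),(-.005,.1),(.01,.125),(.032,.13)):
            q=inverse_kinematics(H(s,0,z)-D*M[:,0],M);r+='.' if q is None else 'X'
        o.append(f"{th}:{r}")
    print(D,jaw,sg,*o)
M=lean(np.radians(30),'y',1);print(inverse_kinematics(H(-.013,0,.077)-.124*M[:,0],M))
M=lean(np.radians(25),'y',1);print(inverse_kinematics(H(-.013,0,.077)-.124*M[:,0],M))
E
```

```text
0.118 y 1 20:XXXXX 25:XXXXX 28:XXXXX 30:XXXXX 32:XXXXX 35:XXXXX 38:XXXXX
0.118 y -1 20:XXXXX 25:XXXXX 28:XXXXX 30:XXXXX 32:X.XXX 35:...XX 38:.....
0.118 x 1 20:XXXXX 25:XXXXX 28:XXXXX 30:XXXXX 32:XXXXX 35:XXXXX 38:XXXXX
0.118 x -1 20:XXXXX 25:XXXXX 28:XXXXX 30:XXXXX 32:XXXXX 35:XXXXX 38:XXXXX
0.124 y 1 20:XXXXX 25:XXXXX 28:XXXXX 30:XXXXX 32:XXXXX 35:XXXXX 38:XXXXX
0.124 y -1 20:XXXXX 25:XXXXX 28:XXXXX 30:XXXXX 32:XXXXX 35:...XX 38:.....
0.124 x 1 20:XXXXX 25:XXXXX 28:XXXXX 30:XXXXX 32:XXXXX 35:XXXXX 38:XXXXX
0.124 x -1 20:XXXXX 25:XXXXX 28:XXXXX 30:XXXXX 32:XXXXX 35:XXXXX 38:XXXXX
0.134 y 1 20:XXXXX 25:XXXXX 28:XXXXX 30:XXXXX 32:XXXXX 35:.XXXX 38:..X.X
0.134 y -1 20:XXXXX 25:XXXXX 28:XXXXX 30:XXXXX 32:XXXXX 35:...XX 38:.....
0.134 x 1 20:XXXXX 25:XXXXX 28:XXXXX 30:XXXXX 32:XXXXX 35:.XXXX 38:..X.X
0.134 x -1 20:XXXXX 25:XXXXX 28:XXXXX 30:XXXXX 32:XXXXX 35:.XXXX 38:..X.X
[ 0.32407681  0.17088353 -0.60740017  2.29867579  0.67153062  0.22389763
  0.86592531]
[-0.54448856  0.14192736  0.34329725  2.26361192 -0.09083828  0.30923537
  1.60384626]
```

```bash
python3 - <<'E'
from h import *
from rig import *
P=np.array([.6085,-.285,0]);M=R(-EZ,-SY)
movep([.40,.35,.36],M);print(sense()["time_s"],sense()["joint_pos"].round(2))
command_gripper(.045,60)
movep(P+[0,0,.26],M)
s=sense();print(s["time_s"],s["position"],s["joint_pos"].round(2),s["finger_gap"])
for n in("scene","top"):
    p,d=camera(n);cv2.imwrite(f"pics/{n}1.png",p[:,:,::-1])
    print(n,proj(n,P+[0,0,.13]))
E
```

```text
1.7917 [-1.26  0.16  0.53  1.75 -0.08  1.25 -2.02]
4.6667 [ 0.60930235 -0.28352036  0.26001032] [-0.15  0.56  0.8   1.57 -0.42  1.19 -0.58] 0.044945637687137316
scene [[165.13683492 134.42321857]]
top [[361.72666518 159.83844542]]
```

```bash
python3 - <<'E'
import cv2,numpy as np
a=cv2.imread("pics/scene1.png")[50:200,90:290];b=cv2.imread("pics/top1.png")[90:240,290:490]
cv2.imwrite("pics/g1.png",np.hstack([cv2.resize(x,None,fx=2,fy=2,interpolation=2) for x in(a,b)]))
E
```

```text
(no output)
```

View pics/g1.png

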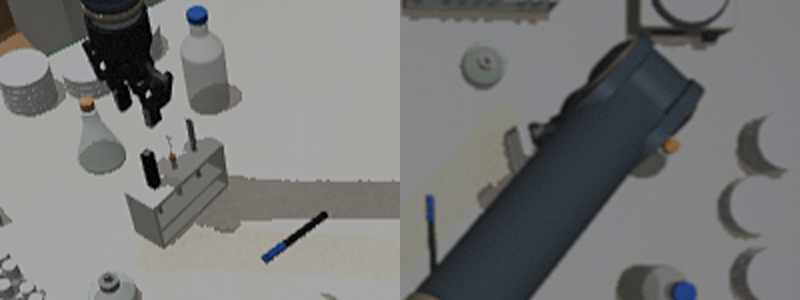

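The gripper is over the stand with the driver handle directly beneath it, at about (150,165) in the left crop. The neighbouring tools and the flask are clear, so I'll descend and grasp.

```bash
python3 - <<'E'
from h import *
from rig import *
P=np.array([.6085,-.285,0]);M=R(-EZ,-SY)
f0=sense()["wrist_force"];print(sense()["position"])
print(move_l(P+[0,0,.131],M,feed=.1,until_force=8))
s=sense();print(s["time_s"],s["position"],s["wrist_force"]-f0)
command_gripper(.0,60);s=sense();print(s["time_s"],s["position"],s["finger_gap"],s["wrist_force"]-f0)
move_l(P+[0,0,.26],M,feed=.12)
s=sense();print(s["time_s"],s["position"],s["finger_gap"],s["wrist_force"]-f0)
E
```

```text
[ 0.6091239  -0.28375142  0.26006956]
False
6.2083 [ 0.60889372 -0.28531311  0.13179074] [ 0.0782908   0.55003129 -0.80141368]
6.575 [ 0.60879249 -0.28513421  0.13158324] 0.015111096784141645 [0.01829741 0.32029597 2.04752253]
7.8 [ 0.60812338 -0.28458575  0.25897086] 0.015327323865098866 [ 0.60236861 -0.21938315 -1.60548404]
```

```bash
python3 - <<'E'
from h import *
from rig import *
M=lean(np.radians(30),'y',-1)
for X in (H(-.03,0,.30),H(-.03,0,.2)):
    print(inverse_kinematics(X-.1205*M[:,0],M))
move_l([.56,-.2,.33],feed=.2)
movep(H(-.03,0,.30)-.1205*M[:,0],M);sleep(.3)
s=sense();print(s["time_s"],s["position"],H(-.03,0,.30)-.1205*M[:,0],s["joint_pos"].round(2))
for n in("scene","top"):
    p,d=camera(n);cv2.imwrite(f"pics/{n}2.png",p[:,:,::-1])
    u,v=proj(n,s["position"]+.1205*s["tcp_rot"][:,0])[0];print(n,u,v)
    u,v=int(u),int(v);c=p[max(v-50,0):v+30,u-40:u+40,::-1];cv2.imwrite(f"pics/{n}2z.png",cv2.resize(c,None,fx=7,fy=7,interpolation=2))
E
```

```text
[-0.43905971 -0.18779031  0.16541191  2.04735233  0.11768083  0.76092503
 -1.73530471]
[-0.66364413 -0.11946343  0.39008109  2.22090958  0.19023068  0.51630707
 -1.80812882]
9.95 [0.48990145 0.06584794 0.40386027] [0.48943047 0.06644212 0.40435606] [-0.64 -0.21  0.33  2.05  0.19  0.77 -1.8 ]
scene 261.7915585040473 162.9999402091394
top 234.38053741140448 171.40799589912396
```

View pics/scene2z.png

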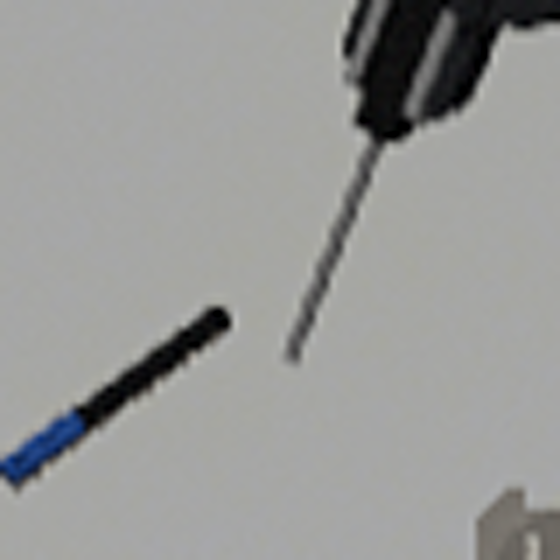

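View pics/top2z.png

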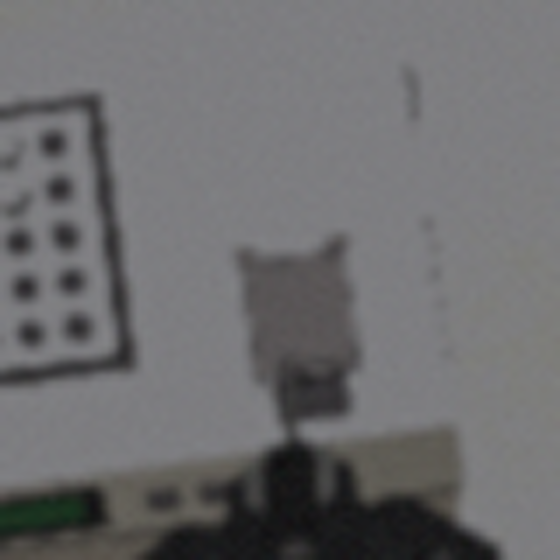

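Tip seen at scene pixel (262.4,163.4) against a prediction of (261.8,163.0), so the grip length is right. From this angle I can't tell the blade's width from its thickness. I'll roll the tool about its own axis for a clear view.

```bash
python3 - <<'E'
from h import *
from rig import *
s=sense();a=s["tcp_rot"][:,0]
tip=s["position"]+.1205*a
v=tip-C["scene"]["p"];z=np.cross(a,v);z/=np.linalg.norm(z)
if z@s["tcp_rot"][:,2]<0:z=-z
movep(s["position"],R(a,z));sleep(.2)
s=sense();print(s["time_s"])
p,d=camera("scene");u,v=proj("scene",s["position"]+.1205*s["tcp_rot"][:,0])[0];print(u,v)
u,v=int(u),int(v);c=p[v-35:v+15,u-25:u+35,::-1];cv2.imwrite("pics/s3z.png",cv2.resize(c,None,fx=10,fy=10,interpolation=2))
E
```

```text
10.7417
261.93892480261155 162.9919181580714
```

View pics/s3z.png

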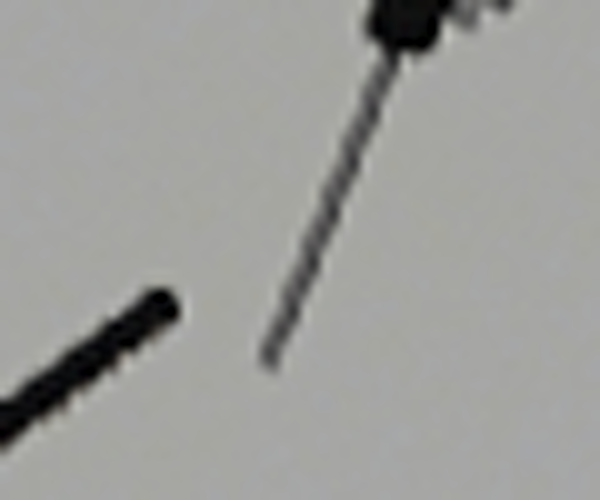

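```bash
cat > w.py <<'E'
from h import *
def prof(p,s,n="scene"):
    g=cv2.cvtColor(p,cv2.COLOR_RGB2GRAY).astype(np.float32);a=s["tcp_rot"][:,0];tip=s["position"]+.1205*a
    for L in(0,.002,.004,.006,.008,.010,.012,.016,.02,.025,.03,.04):
        c=proj(n,tip-L*a)[0];c2=proj(n,tip-(L+.01)*a)[0];t=(c2-c)/np.hypot(*(c2-c));m=np.array([-t[1],t[0]])
        k=np.arange(-6,6.01,.25);q=(c+k[:,None]*m).astype(np.float32)
        v=cv2.remap(g,q[:,0][None],q[:,1][None],cv2.INTER_LINEAR)[0];bg=np.median(np.r_[v[:8],v[-8:]])
        D=((tip-C[n]["p"])@C[n]["R"])[2];w=np.clip(bg-v,0,None);w[w<6]=0
        print(L,"int",round(w.sum()*.25/bg*D/.4626,2),"min",round(v.min()/bg,2),"off",round((w*k).sum()/max(w.sum(),1),2))
E
python3 - <<'E'
from w import *
from rig import *
s=sense();p,d=camera("scene");prof(p,s)
E
```

```text
0 int 1.29 min 0.73 off 0.49
0.002 int 2.07 min 0.57 off 0.27
0.004 int 2.21 min 0.5 off 0.1
0.006 int 2.12 min 0.53 off 0.1
0.008 int 2.3 min 0.52 off 0.23
0.01 int 2.32 min 0.49 off 0.26
0.012 int 2.38 min 0.5 off 0.39
0.016 int 2.38 min 0.41 off 0.33
0.02 int 2.45 min 0.54 off 0.21
0.025 int 2.53 min 0.51 off 0.42
0.03 int 2.34 min 0.45 off 0.24
0.04 int 2.56 min 0.49 off 0.47
```

The blade's visible width stays constant right to the tip, so its flat side lies along the jaw direction, as I wanted. Next I go to the notch.

```bash
cat >> h.py <<'E'
DT=.1205
M30=lean(np.radians(30),'y',-1)
def tipto(s,z,M=None,t=0):
    M=M30 if M is None else M
    return H(s,t,z)-DT*M[:,0]
def tipst(st):
    X=st["position"]+DT*st["tcp_rot"][:,0]-O
    return np.array([X@EX,X@EY,X[2]])*1000
E
python3 - <<'E'
from h import *
from rig import *
movep(tipto(-.023,.13),M30);sleep(.2)
s=sense();print(s["time_s"],tipst(s).round(1),s["joint_pos"].round(2))
f0=s["wrist_force"]
move_l(tipto(-.023,.097),M30,feed=.08);sleep(.2)
s=sense();print(s["time_s"],tipst(s).round(1),s["joint_pos"].round(2),s["wrist_force"]-f0)
for n in("scene","top"):
    p,d=camera(n)
    u,v=proj(n,s["position"]+DT*s["tcp_rot"][:,0])[0];print(n,u,v)
    u,v=int(u),int(v);c=p[v-30:v+20,u-25:u+25,::-1];cv2.imwrite(f"pics/{n}4z.png",cv2.resize(c,None,fx=8,fy=8,interpolation=2))
a=cv2.imread("pics/scene4z.png");b=cv2.imread("pics/top4z.png");cv2.imwrite("pics/p4.png",np.hstack([a,b]))
E
```

```text
11.7583 [-21.3   0.4 132.3] [-0.65  0.    0.42  2.3   0.1   0.31 -1.72]
12.525 [-22.4   0.1  97.8] [-0.61  0.07  0.39  2.34  0.01  0.21 -1.64] [ 0.46303371 -1.36687009 -1.07925777]
scene 259.2720602137424 212.81250115448125
top 237.5029962504016 175.08234235473444
```

View pics/p4.png

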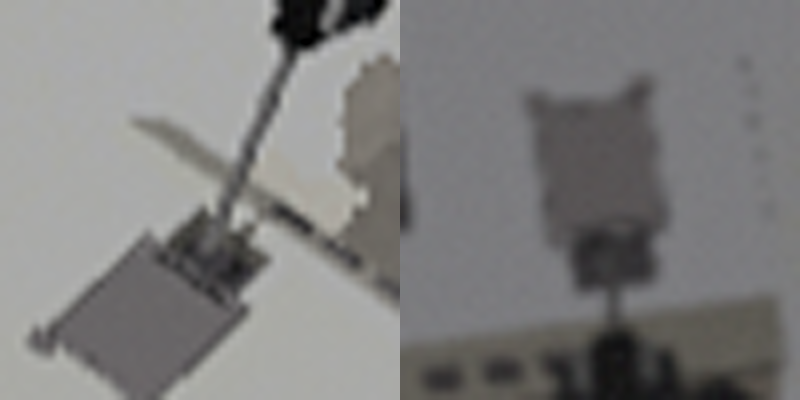

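The blade is centred over the notch: (222,235) in the scene crop and (615,265) in the top crop. Joint 6 is almost at its lower limit, though, so I'll reduce the lean to 26°.

```bash
cat >> h.py <<'E'
M26=lean(np.radians(26),'y',-1)
E
python3 - <<'E'
from h import *
from rig import *
move_l(tipto(-.023,.099,M26),M26,feed=.08);sleep(.1)
s=sense();f0=s["wrist_force"];print(s["time_s"],tipst(s).round(1),s["joint_pos"].round(2))
print(inverse_kinematics(tipto(-.023,.078,M26),M26))
r=move_l(tipto(-.023,.078,M26),M26,feed=.03,until_force=5)
s=sense();print(r,s["time_s"],tipst(s).round(1),s["joint_pos"].round(3),s["wrist_force"]-f0)
if not r:
    f0=s["wrist_force"]
    r=move_l(tipto(-.013,.078,M26),M26,feed=.02,until_force=3)
    s=sense();print(r,s["time_s"],tipst(s).round(1),s["joint_pos"].round(3),s["wrist_force"]-f0)
E
```

```text
12.9917 [-23.8  -0.1  98.4] [-0.59  0.09  0.38  2.28 -0.03  0.33 -1.6 ]
[-0.56948791  0.12646387  0.3648599   2.29915825 -0.08601567  0.27164096
 -1.54336521]
False 13.8417 [-22.8  -0.1  78.1] [-0.568  0.126  0.363  2.299 -0.085  0.272 -1.544] [ 0.48123368 -1.31654546  0.53507149]
True 14.3167 [-15.3   0.1  76.9] [-0.555  0.143  0.354  2.281 -0.103  0.278 -1.526] [-0.07565937  0.17068885 -0.52556189]
```

Contact with the edge came at tip s = -15.3 mm; the geometry predicted -14.9. Now I lever the cover up along the hinge arc.

```bash
cat >> h.py <<'E'
def lift(phi,th=26,hs=.032,hz=.088):
    f=np.radians(phi);t=np.radians(th)
    a=.0468-.004*np.clip((phi-20)/40,0,1)
    k=min(t+f,np.radians(89.9));b=max((.0503-a)/np.tan(k)+.001/np.sin(k),.001)
    return hs-a*np.cos(f)-(b+.002)*np.sin(f), hz+a*np.sin(f)-(b+.002)*np.cos(f)
E
python3 - <<'E'
from h import *
from rig import *
f0=sense()["wrist_force"]
for phi in(6,14,24,36,48):
    r=move_l(tipto(*lift(phi),M26),M26,feed=.05,until_force=20)
    s=sense();print(phi,r,round(s["time_s"],2),tipst(s).round(1),np.round(np.array(lift(phi))*1000,1),(s["wrist_force"]-f0).round(2),s["finger_gap"].round(4))
    if r:break
s=sense();print(s["joint_pos"].round(2))
ims=[]
for n in("scene","top"):
    p,d=camera(n);u,v=proj(n,H(0,0,.1))[0];u,v=int(u),int(v)
    ims.append(cv2.resize(p[v-30:v+20,u-25:u+25,::-1],None,fx=8,fy=8,interpolation=2))
cv2.imwrite("pics/p5.png",np.hstack(ims))
E
```

```text
Traceback (most recent call last):
AttributeError: 'float' object has no attribute 'round'
```

```bash
cat > go.py <<'E'
from h import *
from rig import *
def run(phis,pic,f0=None):
    f0=sense()["wrist_force"] if f0 is None else f0
    for phi in phis:
        r=move_l(tipto(*lift(phi),M26),M26,feed=.05,until_force=20)
        s=sense();print(phi,r,round(s["time_s"],2),tipst(s).round(1),np.round(np.array(lift(phi))*1000,1),(s["wrist_force"]-f0).round(2),round(s["finger_gap"],4))
        if r:break
    print(sense()["joint_pos"].round(2))
    shot(pic)
def shot(pic):
    ims=[]
    for n in("scene","top"):
        p,d=camera(n);np.save(f"pics/{pic}_{n}.npy",p);np.save(f"pics/{pic}_{n}d.npy",d)
        u,v=proj(n,H(0,0,.1))[0];u,v=int(u),int(v)
        ims.append(cv2.resize(p[v-30:v+20,u-25:u+25,::-1],None,fx=8,fy=8,interpolation=2))
    cv2.imwrite(f"pics/{pic}.png",np.hstack(ims))
E
python3 -c "
from go import *
s=sense();print(s['time_s'],tipst(s).round(1),s['wrist_force'])
run((14,24),'p5')"
```

```text
14.6 [-16.4  -0.   83.2] [-2.06811493 -0.29168143 -0.03113684]
14 False 14.92 [-16.1   0.   91.7] [-15.3  91.8] [-1.53 -0.51 -0.26] 0.0153
24 False 15.25 [-12.5   0.  101.5] [-13.1 100.9] [-0.64 -0.06 -0.81] 0.0156
[-0.59  0.1   0.38  2.26 -0.05  0.34 -1.58]
```

View pics/p5.png

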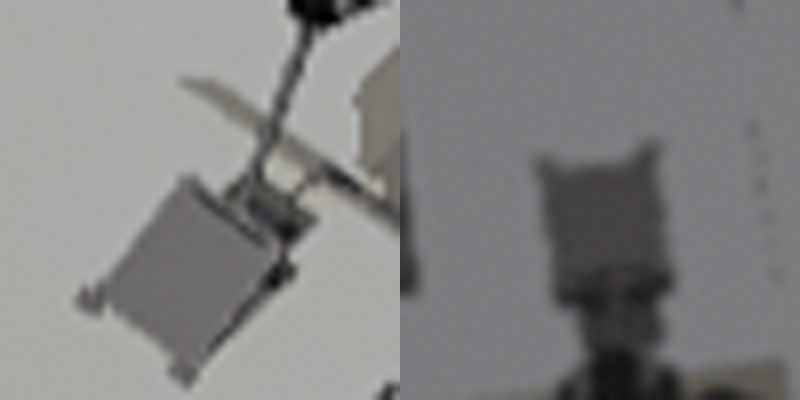

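The cover's free edge is rising: it stands off the deck with a dark gap below it at (275,265) in the scene crop, and the blade is under its middle. I'll continue the arc.

```bash
python3 -c "
from go import *
run((36,48,60),'p6')"
```

```text
36 False 15.71 [-6.200e+00  1.000e-01  1.112e+02] [ -8.  109.8] [ 2.46 -0.86 -1.38] 0.0153
48 False 16.07 [  0.   -0.  118.2] [ -1.  117.5] [ 2.61  0.14 -1.25] 0.0152
60 False 16.43 [  8.4   0.  123.8] [  7.5 123.3] [ 2.48 -0.03 -0.72] 0.0154
[-0.59  0.1   0.39  2.19 -0.05  0.4  -1.58]
```

View pics/p6.png

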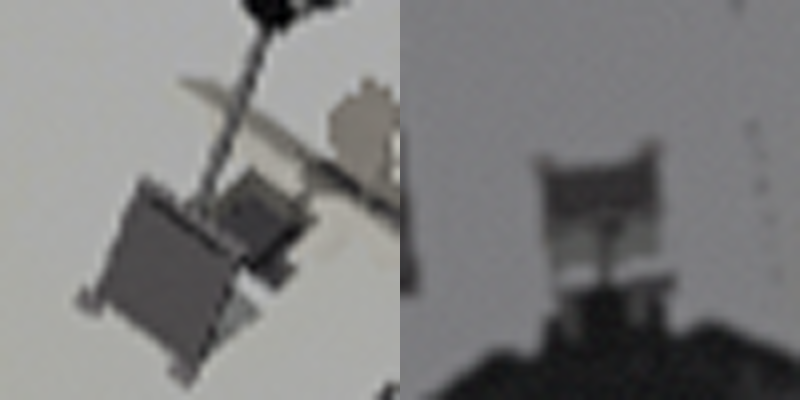

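The cover is well up: in the top crop it appears foreshortened and the bright plate shows in front of it. The blade is still behind the edge. Next I take it past upright.

```bash
python3 -c "
from go import *
run((72,84,94,101),'p7')"
```

```text
72 False 16.87 [ 16.6   0.  128.1] [ 15.9 127.8] [-0.13 -0.07  0.03] 0.0145
84 False 17.2 [ 25.3   0.  130.6] [ 24.5 130.3] [-0.76 -0.14 -0.53] 0.0152
94 False 17.5 [ 32.6   0.  131.1] [ 32.  130.9] [-0.68  0.3   0.05] 0.0153
101 False 17.76 [ 3.760e+01 -1.000e-01  1.306e+02] [ 37.2 130.6] [-0.77 -0.45 -0.39] 0.0153
[-0.57  0.14  0.38  2.12 -0.09  0.43 -1.54]
```

View pics/p7.png

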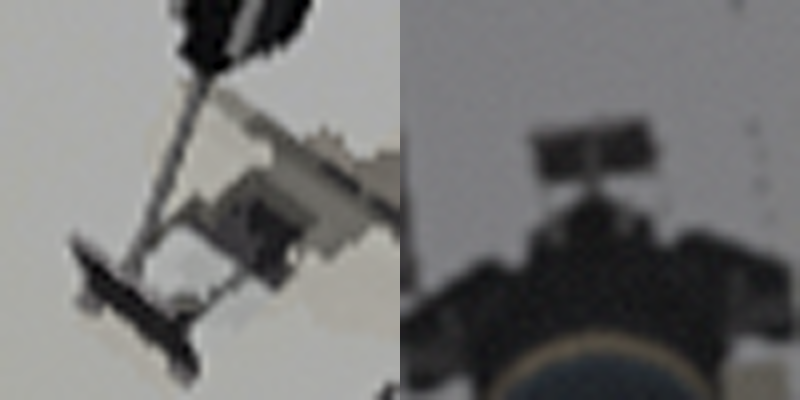

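The cover stands open: in the scene crop it shows as a thin dark strip from (75,240) to (190,375), and the plate is exposed. I'll back the blade off, move aside and look at the cover and the hole.

```bash
python3 - <<'E'
from go import *
MV=lean(0,'y',-1)
move_l(tipto(.005,.135,M26),M26,feed=.1)
move_l(tipto(-.01,.2,M26),M26,feed=.15)
movep(tipto(-.01,.22,MV,-.19),MV)
s=sense();print(s["time_s"],tipst(s).round(1),s["joint_pos"].round(2))
shot("p8")
E
```

```text
19.7417 [ -10.7 -188.6  218.2] [-0.44  0.35  0.74  1.62 -0.25  1.27 -1.06]
```

View pics/p8.png

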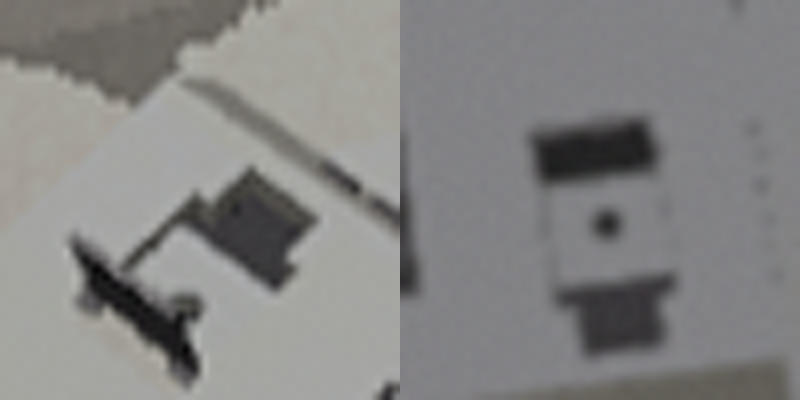

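```bash
python3 - <<'E'
from h import *
for n,thr in(("top",.75),("scene",.7)):
    p=np.load(f"pics/p8_{n}.npy");g=cv2.cvtColor(p,cv2.COLOR_RGB2GRAY)
    c=proj(n,H(.012,0,.08))[0];x0,y0=(c-9).astype(int);s=10
    G=cv2.resize(g[y0:y0+19,x0:x0+19],None,fx=s,fy=s,interpolation=cv2.INTER_CUBIC)
    m=(G<np.percentile(G,80)*thr).astype(np.uint8)
    k,l,st,ce=cv2.connectedComponentsWithStats(m)
    print(n,"pred",c.round(2))
    for i in range(1,k):
        if st[i,4]<200:continue
        q=(ce[i]+.5)/s-.5+[x0,y0];X=onz(n,q,.08)[0]-O;print("  area px",st[i,4]/s/s,"box",st[i,2:4]/s,q.round(2),"s,t mm",(X@EX*1000).round(1),(X@EY*1000).round(1))
    cv2.imwrite(f"pics/hole_{n}.png",cv2.resize(G,None,fx=2,fy=2))
# cover angle from depth
for n in("top","scene"):
    p=np.load(f"pics/p8_{n}.npy");g=cv2.cvtColor(p,cv2.COLOR_RGB2GRAY);d=np.load(f"pics/p8_{n}d.npy")
    c=proj(n,H(.035,0,.11))[0].astype(int);v,u=np.mgrid[c[1]-20:c[1]+20,c[0]-20:c[0]+20];u=u.ravel();v=v.ravel()
    o,r=ray(n,np.c_[u,v]);X=o+r*d[v,u][:,None]-O;S=X@EX;T=X@EY;Z=X[:,2]
    k=(abs(T)<.02)&(Z>.098)&(Z<.16)&(S>.01)&(S<.07)
    if k.sum()>5:
        f=np.polyfit(Z[k],S[k],1);print(n,k.sum(),"S at .138",np.polyval(f,.138),"slope",f[0],"Zmax",Z[k].max())
    for w in sorted(zip(Z[k].round(3),S[k].round(3)))[::max(1,k.sum()//12)]:print(w,end=' ')
E
```

```text
top pred [236.26 164.35]
  area px 71.6 box [16.5  5.5] [234.48 156.78] s,t mm 35.6 2.2
  area px 10.74 box [3.7 3.8] [236.42 164.59] s,t mm 11.2 -0.4
  area px 27.560000000000002 box [15.1  2.8] [238.66 172.46] s,t mm -13.5 -3.9
scene pred [250.66 224.76]
  area px 97.61 box [12.4 19. ] [246.88 225.27] s,t mm 19.7 -6.5
  area px 31.75 box [8.8 6.7] [256.41 216.79] s,t mm -16.6 -4.8
top 76 S at .138 0.04128070527445678 slope 0.23179255365547594 Zmax 0.14135878562574566
(np.float64(0.1), np.float64(0.033)) (np.float64(0.102), np.float64(0.034)) (np.float64(0.107), np.float64(0.036)) (np.float64(0.112), np.float64(0.034)) (np.float64(0.116), np.float64(0.036)) (np.float64(0.12), np.float64(0.035)) (np.float64(0.125), np.float64(0.036)) (np.float64(0.128), np.float64(0.039)) (np.float64(0.13), np.float64(0.039)) (np.float64(0.133), np.float64(0.039)) (np.float64(0.134), np.float64(0.041)) (np.float64(0.137), np.float64(0.041)) (np.float64(0.139), np.float64(0.042)) scene 68 S at .138 0.04320032891524951 slope 0.16761741136280628 Zmax 0.1402603170887644
(np.float64(0.099), np.float64(0.036)) (np.float64(0.102), np.float64(0.037)) (np.float64(0.104), np.float64(0.037)) (np.float64(0.111), np.float64(0.039)) (np.float64(0.114), np.float64(0.04)) (np.float64(0.119), np.float64(0.04)) (np.float64(0.122), np.float64(0.041)) (np.float64(0.127), np.float64(0.042)) (np.float64(0.131), np.float64(0.042)) (np.float64(0.133), np.float64(0.044)) (np.float64(0.135), np.float64(0.043)) (np.float64(0.136), np.float64(0.042)) (np.float64(0.137), np.float64(0.042)) (np.float64(0.139), np.float64(0.044))
```

View pics/hole_scene.png

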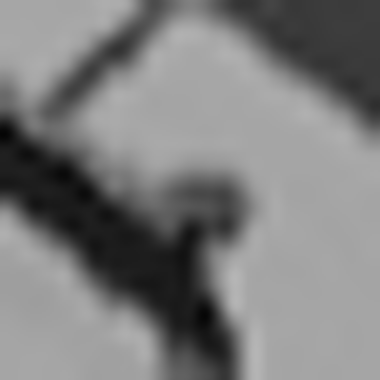

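Depth readings put the cover at about 1.75 rad, so it stands open, short of the stop. The top view gives the hole at s=11.2, t=-0.4 mm, against 12, 0 from the model. I'll hover above it and check the tip.

```bash
python3 - <<'E'
from go import *
MV=lean(0,'y',-1)
movep(tipto(.0115,.17,MV,-.0002),MV)
move_l(tipto(.0115,.093,MV,-.0002),MV,feed=.1);sleep(.3)
s=sense();t=tipst(s);print(s["time_s"],t.round(2),s["joint_pos"].round(2),s["tcp_rot"][:,0].round(4))
shot("p9")
for n in("scene","top"):print(n,proj(n,s["position"]+DT*s["tcp_rot"][:,0])[0]-proj(n,H(0,0,.1))[0].astype(int)+[25,30])
E
```

```text
21.8667 [11.8  -0.15 93.43] [-0.7   0.43  0.65  1.81 -0.31  1.01 -1.33] [ 8.e-04  3.e-04 -1.e+00]
scene [22.63506326 35.01314433]
top [25.09053831 26.9350871 ]
```

View pics/p9.png

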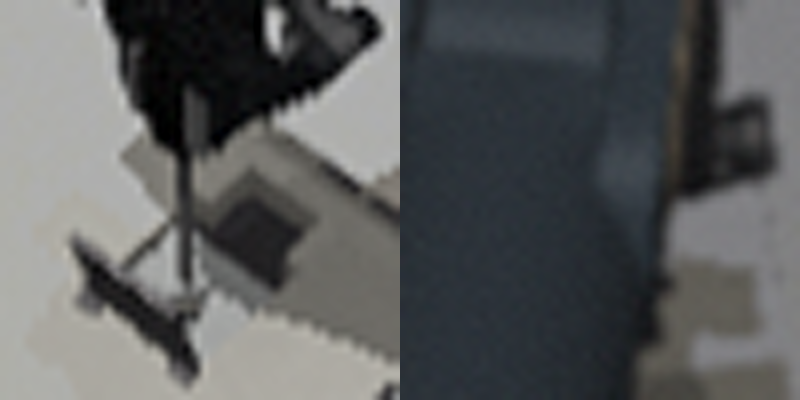

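The tip sits right above the hole: it shows at about (183,285) in the scene crop, with the hole at (187,305). Descending with the force guard on.

```bash
python3 - <<'E'
from go import *
MV=lean(0,'y',-1)
s=sense();f0=s["wrist_force"];print(f0.round(2))
r=move_l(tipto(.0113,.071,MV,-.0002),MV,feed=.04,until_force=4)
s=sense();print(r,s["time_s"],tipst(s).round(2),(s["wrist_force"]-f0).round(2))
if not r:
    sleep(.2);s=sense();f1=s["wrist_force"];print(tipst(s).round(2),(f1-f0).round(2))
    r=move_l(tipto(.0113,.060,MV,-.0002),MV,feed=.015,until_force=9)
    s=sense();print(r,s["time_s"],tipst(s).round(2),(s["wrist_force"]-f1).round(2))
    sleep(.4);s=sense();print(s["time_s"],tipst(s).round(2),(s["wrist_force"]-f1).round(2))
E
```

```text
[-0.45  0.62 -0.25]
False 22.6667 [11.38 -0.31 70.97] [ 0.79 -0.69  0.46]
[11.56 -0.23 71.29] [ 1.   -0.72 -0.14]
True 23.4333 [11.83 -0.2  63.53] [-1.49  0.46  5.27]
23.8333 [11.83 -0.18 63.6 ] [-2.16 -0.75  5.28]
```

The tip passed through the hole and the button is at or near its stop, at 5.3 N. I'll push firmly onto the hard stop to leave some margin.

```bash
python3 - <<'E'
from go import *
MV=lean(0,'y',-1)
f1=np.array([.55,-.1,-.39])
for z in (.0625,.0615,.0605,.0595,.0585):
    r=move_l(tipto(.0115,z,MV,-.0002),MV,feed=.01,until_force=8);sleep(.3)
    s=sense();f=s["wrist_force"]-f1;print(z,r,round(s["time_s"],2),tipst(s).round(2),f.round(2),round(s["finger_gap"],4))
    if f[2]>11:break
shot("p10")
E
```

```text
0.0625 False 24.38 [11.99 -0.23 63.46] [-2.03 -0.17  8.65] 0.0153
0.0615 False 24.93 [12.23 -0.26 63.1 ] [-4.04 -0.1  11.53] 0.015
```

View pics/p10.png

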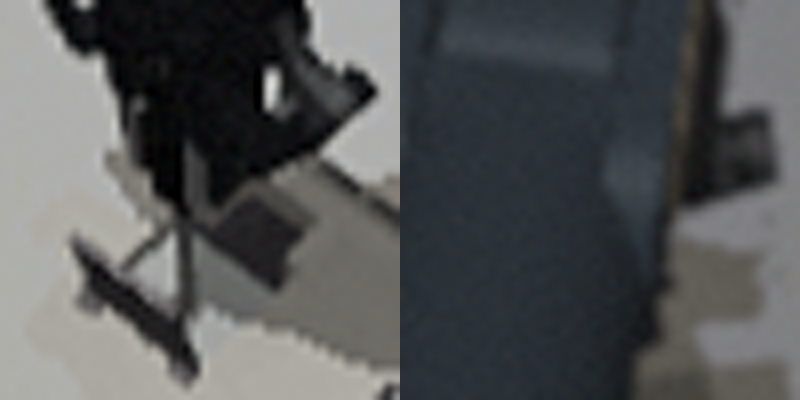

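Stiffness is now about 8 N/mm, against 0.6 N/mm for the button spring, so the button is on its hard stop. The cover is still open. I'll check that this holds steady and that nothing else moved, then hand in.

```bash
python3 - <<'E'
from go import *
s=sense();print(s["time_s"],tipst(s).round(2),s["wrist_force"].round(2))
a=np.load("pics/scene0p.npy").astype(int);b=np.load("pics/p10_scene.npy").astype(int)
cv2.imwrite("pics/fin.png",np.hstack([b.astype(np.uint8)[:,:,::-1]]))
sleep(.4);s=sense();print(s["time_s"],tipst(s).round(2),s["wrist_force"].round(2),s["finger_gap"])
E
```

```text
25.0333 [12.19 -0.24 63.08] [-2.78  0.35 10.74]
25.4333 [12.24 -0.26 63.12] [-1.66 -0.81 10.88] 0.01523509952032068
```

View pics/fin.png

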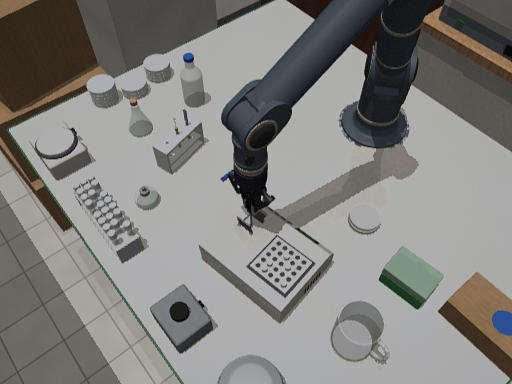

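The final view shows everything else where it started: the stand with the spatula and loop at (180,145), with the bottle, flask, dishes and jug unmoved. The marker is mostly hidden behind the gripper at (228,177).

```bash
python3 -c "
from rig import *
finish_job();print(sense()['time_s'])"
```

```text
the job is handed in; nothing more can be done
the job is handed in; nothing more can be done
```

The job is done and handed in at about 25.4 s of the 51 s allowed, with the screwdriver still gripped and holding the reset button down. I took the screwdriver from the stand, levered the cover up with its blade at the notch, and swung it open. I then put the blade down through the hole and pressed the button to its stop.

**Last checks:**
- **Button:** the tip was steady at 63.1 mm above the bench (63.0 mm is fully down) with about 11 N of push, against the 4.5 N needed. Stiffness had risen from about 0.6 N/mm (the button's own spring) to about 8 N/mm, which fits the hard stop.
- **Cover:** depth readings put it at about 1.75 rad, between upright and the stop at 1.9. It was still open in the last picture.
- **Screwdriver grip:** the finger gap stayed at 15.2 mm on the 16 mm handle.
- **Rest of the bench:** everything I could see was unmoved, judged by eye from the scene camera. The arm hid most of the marker and blocked the top camera's view of the hole at the end.

**Deviations:**
- I reduced the blade's lean from 30° to 26°, because at 30° joint 6 was almost at its lower limit.
- One script stopped on a print error during the lift. I carried on from the same pose, with no effect on the result.

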